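Click the control dial to six and hang its guard leaf

TASK

On the sloped control box, turn the click-stop dial clockwise to its sixth click after the long zero mark, without going past it, and let go. Then take the guard leaf out of its rack and lower it so that both its hinge sockets drop fully home on the two upright hinge pins of the box, closed squarely in front of the dial panel, and let go. Do not knock over or push about the two bottles, the capacitor or the transformer standing close by.

Things in the scene. Friction and masses are not known exactly. Their poses are not given: they have to be found in the camera images.
- control_box: grey wedge box fixed to the desk: 130 deep (x), 170 wide (y), 22 high at its front (-x, robot side), 113 at its back. Origin: centre of its underside, z up. Its top is a panel sloping up away from the robot at 35 degrees; outward normal (-0.574, 0, 0.819) in the box frame. The dial axis is that normal and meets the panel at (0, 0, 67.5). Grip the dial along it, tool tilted 35 degrees
- dial (a joint): dial angle in rad, growing clockwise seen from the panel's front; 0 = pointer at the long zero bar (lower left); ten dots follow clockwise. One click = 24 degrees = 0.419; the sixth = 2.513 (first dot right of the topmost). A detent (0.08 N m) pulls it into the nearest click when let go, so 2 degrees off does no harm. Stops at clicks 0 and 10. Starts at one of clicks 1 to 3
- dial_top (a point): centre of the top face of the dial, on its axis, 25 above the panel. The dial is a round fluted black knob of 34 diameter with a pale pointer bar, standing from 5 to 25 above the panel along its normal (a 39 diameter skirt below that)
- post_top (a point): centre of the top of the grey hinge post of the box, at (-88, 104, 107) of the box: 14 (x) by 12 (y), standing in front of the panel at its +y side, on a foot plate 6 thick that reaches from (-101, 62) to (-55, 114). Two steel brackets, 14 wide, reach from the post 26 towards -y; each carries an upright hinge pin
- pin_low (a point): foot of the lower hinge pin, on its bracket's top face, at (-88, 80, 24) of the box; axes as the box. Pin: 7 diameter, 14 tall, the last 5 tapering to 2.4. Bracket 6 thick, 15 across round the pin. The lower socket comes in sideways from the front (-x) below the upper bracket: lift needed over the pin 14, room for up to 38
- pin_high (a point): foot of the upper hinge pin, on its bracket's top face, at (-88, 80, 84) of the box, straight above the lower pin; same sizes
- guard_leaf: loose flat aluminium leaf, about 0.16 kg, upright in the rack: plate 8 thick (x), 140 wide (y), 100 tall (z). Origin: centre of the plate's lower edge, z up. Two hinge sockets on its +y edge. Hung and closed its axes are parallel to the box's and its origin is at (-88, -3, 12) of the box. Once hung it turns freely about the pins. Grip it across its thickness at the middle of its top edge
- socket_low (a point): centre of the lower mouth of the lower hinge socket, at (0, 83, 12) of the leaf: vertical tube, 18 outside diameter, 10 bore, 16 tall, open at both ends. Seated, this point lies on point pin_low
- socket_high (a point): the same of the upper socket, at (0, 83, 72) of the leaf; seated, it lies on point pin_high
- leaf_rack: plywood rack fixed to the desk, base 70 (x) by 110 (y), 8 thick, with two pairs of upright cheeks up to 42 high; the 13 wide gap between them runs along y. The leaf stands in it on the base, lower edge 8 above the desk, axes parallel to the rack's, middle within 12 of the rack's, and lifts straight out. Origin: centre of the underside
- flux_bottle: bystander: small brown bottle with white cap, 35 diameter, 68 tall, standing in front of the control box; origin at the centre of its underside
- capacitor_3: bystander: grey cylinder capacitor, 18 diameter, 34 tall, standing beside the control box on its -y side; origin at the centre of its underside
- transformer: bystander: small transformer, 42 x 60 x 36 tall, in front of the rack; origin at the centre of its underside
- dispenser_bottle: bystander: white dispenser bottle with red nozzle, 62 diameter, 155 tall, standing on the open desk between the box and the rack, in the way of a low carry; origin at the centre of its underside

How it is judged:
By the outcome, as a careful person would: the job done as asked, in the order asked, and still so for the second after the job is handed in, with the robot touching nothing.
It also fails if it takes over 70 s, if anything falls off the work surface, if the arm or the gripper's body presses on something with over 40 N, if the wrist force passes 120 N, or if a joint passes its speed limit or range.

ROBOT

A 7-joint arm with a two-finger parallel gripper is mounted at the origin on a cart in front of the work surface, level with it; the furniture and walls round the work are solid. World frame = base frame: x ahead of the robot, y to its left, z up, the work surface at z = 0. Lengths are in m, angles in rad, forces in N, time in s.
With the tool pointing down it reaches from about 0.4 to 0.75 m from the base axis. Payload 19.5 kg.
Tool frame: the origin (TCP) lies on the centre line of the jaws, within the pads' length; the fingertips stand 11 mm ahead of it and the grasp point (between the pads) lies 8 mm behind it (arm.tip_reach is the distance from the TCP to the fingertips, in m); z points along the fingers, y is the line along which they close (so a half turn about z gives the same grasp; the last joint's range is limited). The gripper opens to 85 mm and grips with 20 to 120 N. Pads are 22 mm wide; open, the fingers measure 114 mm over their backs; the gripper's body (76 mm by 85 mm) begins 54 mm behind the grasp point. The pads swing forward as they close: fully open they stand 13 mm farther back than shut.
Start: joints at [-0.042, 0.707, -0.028, 1.485, 0.022, 0.951, -0.075], TCP at [0.575, 0, 0.242] pointing down, gripper open.
Joint ranges: [-2.71, 2.71], [-0.32, 2.16], [-1.57, 1.52], [0, 2.45], [-1.46, 4.6], [0, 2.02], [-2.83, 2.83]. Speed limits (rad/s): [1.89, 1.89, 2.57, 2.57, 3.01, 3.01, 3.01].

INTERFACE

Orientations are given as a 3x3 rotation matrix whose columns are the frame's x, y, z axes.
In Python, from bench import arm gives the robot as it stands. The module is installed in compiled form; this text tells all that it offers.
- The arm moves only by the tool drive_tool, never from a script. Its argument "steps" is a list of rows, each an object with "offset": the shift along the tool's x, y, z in cm, a list of three; "spin": the turn about the tool's z in rad. A call has exactly 5 rows; each row shifts and turns the commanded pose from where the row before left it, along the tool's axes as they then stand; what a row does not reach is not made up. A row lasts 1/8 s, in which the tool goes at most 62.5 mm and 10.7 degrees, less where a joint would pass 70% of its speed; a pose out of reach is approached as far as the arm can. A call is refused whole if a number of a shift passes 6.25 or a number of a turn 0.188, either way. A call with a gripper value outside its range is refused whole. "fingers" is the opening, from 0 (shut) to 1 (fully open), set as the call begins (left out, the last holds). The fingers move at their own pace and stop on an object; "grip_force" is the grip in N (left out, the last holds). Time passes only in rows, so rows that do not move let the fingers close, or fill a call up. It gives the time, the measured TCP pose, the force, the opening and the grip force at its end, in the units of the state.
- arm.read_state(): the state, without advancing time (a new reading comes with each control period).
- arm.grab_frame(name): name is "scene" or "side" or "wrist"; returns a dict with "img" (480x640x3 uint8, red, green, blue), "range_z" (480x640 float32, m along the optical axis (not along the pixel's ray), 0 where there is no reading), "vertical_fov" (degrees; the focal length in pixels is half the picture's height over the tangent of half this angle, whatever the lens; pixels are square), "cx", "cy" (the principal point, pixels), "k1" (the pictures are not rectified: a ray, as slopes to the right and down, at radius r is drawn at 1 + k1 r^2 times it, then the intrinsics apply), "T" (4x4, takes a point from camera to world coordinates). Camera axes: x right, y up, looking along -z (the intrinsics and any distortion apply to the point x, -y, -z); pixel columns grow to the right and rows downward; lengths in m; the calibration is good to about 2 mm. A picture is of the moment at which its call begins.
- arm.close_job(): hands the job in; it is judged then, once.
The state is a dict: "time_s": time; "qpos": joint angles; "qvel": joint speeds; "joint_efforts": joint torques, N m; "ee_pos": TCP position; "orientation": TCP orientation; "wrist_force": force on the tool from outside, world axes, zero at the start; "moment": the same for the moment, N m; "width": finger opening in m; "finger_force": force on a finger pad.
Only numpy, scipy, OpenCV 4.12 (cv2) and the standard library are available. Lean on these libraries where they do the work, as an engineer would, in place of code of your own. Each camera call takes 0.05 s, during which the arm holds its last target. There are 200 camera calls.

## Working session

There is one attempt and no reset: what is moved stays moved. The work goes in short steps, Python scripts to look and compute and a tool call to move; the robot and the scene stay as the last step left them, time stands still between calls to the robot, and variables do not carry over. Pictures are saved under pics/ and viewed, at most 10 in all, crops included, and the job is handed in when it is done.

Besides the shell and the picture viewer there is one more tool, called after ">>>" in YAML: its name, and indented under it one key for each argument. drive_tool: Moves the arm, as the interface text tells. Its arguments: {"type":"object","properties":{"steps":{"type":"array","items":{"type":"object","properties":{"offset":{"type":"array","items":{"type":"number"}},"spin":{"type":"number"}}}},"fingers":{"type":"number"},"grip_force":{"type":"number"}},"required":["steps"]}

```bash
mkdir -p pics; cat > h.py <<'E'
import numpy as np, cv2
from bench import arm
def grab(n):
    f=arm.grab_frame(n); np.savez('f_'+n+'.npz',**f); return f
def load(n): return dict(np.load('f_'+n+'.npz'))
def pts(f):
    h,w=f['range_z'].shape; F=h/2/np.tan(np.radians(float(f['vertical_fov']))/2)
    u,v=np.meshgrid(np.arange(w),np.arange(h))
    K=np.array([[F,0,float(f['cx'])],[0,F,float(f['cy'])],[0,0,1]])
    uv=np.stack([u,v],-1).reshape(-1,1,2).astype(float)
    s=cv2.undistortPoints(uv,K,np.array([float(f['k1']),0,0,0,0.])).reshape(h,w,2)
    z=f['range_z']; P=np.stack([s[...,0]*z,-s[...,1]*z,-z],-1)
    W=P@f['T'][:3,:3].T+f['T'][:3,3]; W[z==0]=np.nan
    return W
def save(f,name,crop=None,s=1):
    im=f['img'][...,::-1]
    if crop: x0,y0,x1,y1=crop; im=im[y0:y1,x0:x1]
    cv2.imwrite('pics/'+name,cv2.resize(im,None,fx=s,fy=s,interpolation=cv2.INTER_CUBIC))
E
python3 - <<'E'
from h import *
a=grab('scene');b=grab('side');save(a,'scene0.png');
im=np.vstack([cv2.resize(x['img'],(400,300)) for x in (b,grab('wrist'))]); cv2.imwrite('pics/sw0.png',im[...,::-1])
for n in('scene','side','wrist'):
    f=load(n);print(n,f['T'].round(3).tolist(),f['vertical_fov'],f['k1'])
print(arm.read_state(),arm.tip_reach)
E
```

```text
scene [[0.762, 0.394, -0.515, 0.094], [-0.648, 0.476, -0.595, -0.509], [0.011, 0.786, 0.618, 0.635], [0.0, 0.0, 0.0, 1.0]] 54.72127182659003 0.0398980596034169
side [[-0.929, 0.316, -0.191, 0.289], [-0.369, -0.788, 0.493, 0.6], [0.006, 0.528, 0.849, 1.158], [0.0, 0.0, 0.0, 1.0]] 47.52758937836512 -0.14583283234576333
wrist [[1.0, 0.0, 0.002, 0.574], [-0.001, 0.958, 0.286, 0.072], [-0.001, -0.286, 0.958, 0.371], [0.0, 0.0, 0.0, 1.0]] 67.54900836648993 -0.01309147611948695
{'time_s': 0.15, 'qpos': array([-0.04167482,  0.70693274, -0.02759492,  1.48487785,  0.02201393,
        0.95088054, -0.07551044]), 'qvel': array([-0.00121832, -0.00252938,  0.0009722 , -0.00130106, -0.00085026,
        0.000789  ,  0.00109686]), 'joint_efforts': array([-2.72933512e-04, -8.83303356e+01,  1.23416293e+00, -2.36189121e+01,
        1.69090542e-02,  5.40951354e-03,  2.67545431e-05]), 'ee_pos': array([ 5.74820969e-01, -2.53321204e-05,  2.41953967e-01]), 'orientation': array([[ 4.63612599e-05,  9.99999683e-01, -7.94427148e-04],
       [ 9.99999998e-01, -4.63973224e-05, -4.53759956e-05],
       [-4.54128405e-05, -7.94425043e-04, -9.99999683e-01]]), 'wrist_force': array([-0.26305784,  0.35604474, -0.19925748]), 'moment': array([ 5.51503484e-05,  3.87993401e-02, -3.09948867e-02]), 'finger_force': 0.0, 'width': 0.08551563697060884} 0.011
```

View pics/scene0.png

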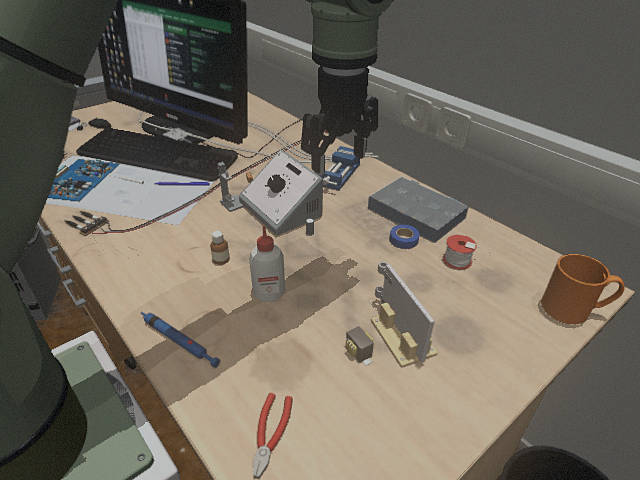

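View pics/sw0.png

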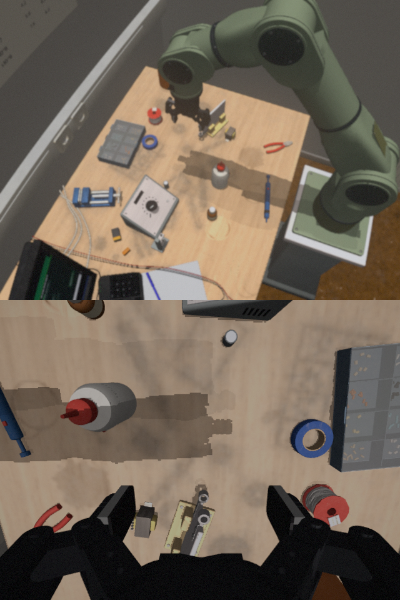

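The scene shows the box (panel around 280,190, dial 276,185), the hinge post (225,185), the flux bottle (220,247), the dispenser (266,268), the capacitor (310,227), the leaf in its rack (405,310) and the transformer (358,345). Next I'll measure positions.

```bash
python3 - <<'E'
from h import *
f=load('scene');W=pts(f)
for n,(u,v) in dict(dial=(276,185),post=(223,165),flux=(217,235),disp=(264,242),cap=(310,221),leaftop=(405,290),trafo=(358,335)).items():
    print(n,np.nanmedian(W[v-1:v+2,u-1:u+2].reshape(-1,3),0).round(3))
g=load('side');V=pts(g)
A=np.vstack([W.reshape(-1,3),V.reshape(-1,3)]);A=A[~np.isnan(A).any(1)]
# height map top view
def clus(c,r,z0,z1):
    m=(np.hypot(A[:,0]-c[0],A[:,1]-c[1])<r)&(A[:,2]>z0)&(A[:,2]<z1);return A[m]
# panel plane per camera
for nm,X in(('scene',W),('side',V)):
    c=np.nanmedian(W[184:187,275:278].reshape(-1,3),0)
    P=X.reshape(-1,3);P=P[~np.isnan(P).any(1)]
    P=P[(np.linalg.norm(P[:,:2]-c[:2],axis=1)<.13)&(P[:,2]>.025)&(P[:,2]<.12)]
    rng=np.random.default_rng(0);best=None
    for _ in range(800):
        q=P[rng.choice(len(P),3,False)];n=np.cross(q[1]-q[0],q[2]-q[0]);n/=np.linalg.norm(n)+1e-12
        if n[2]<0:n=-n
        if not .75<n[2]<.88: continue
        m=abs((P-q[0])@n)<.002
        if best is None or m.sum()>best.sum(): best=m
    Q=P[best];m0=Q.mean(0);n=np.linalg.svd(Q-m0,full_matrices=False)[2][2];n*=np.sign(n[2])
    yaw=np.arctan2(-n[1],-n[0])
    # in-panel coords rectangle
    d=(P-m0)@n;Q=P[abs(d)<.003]
    ey=np.array([-np.sin(yaw),np.cos(yaw),0]);ex=np.cross(ey,n)
    a=(Q-m0)@ex;b=(Q-m0)@ey
    h=lambda t:np.percentile(t,[.5,99.5])
    rect=cv2.minAreaRect(np.c_[a,b].astype(np.float32)*1000)
    ca,cb=h(a).mean(),h(b).mean();cen=m0+ca*ex+cb*ey
    k=P[(d>.022)&(d<.028)&(np.linalg.norm(P-cen,axis=1)<.05)]
    print(nm,len(Q),'n',n.round(3),'yaw',yaw.round(3),'ext',np.ptp(h(a)).round(4),np.ptp(h(b)).round(4),'rect',rect,'panelcentre',cen.round(4),'knob',k.mean(0).round(4),len(k),(k.mean(0)-.025*n).round(4))
E
```

```text
dial [0.602 0.23  0.085]
post [0.54  0.349 0.106]
flux [0.415 0.173 0.07 ]
disp [0.434 0.031 0.129]
cap [0.617 0.128 0.036]
leaftop [ 0.552 -0.192  0.108]
trafo [ 0.473 -0.172  0.038]
scene 2922 n [-0.575  0.039  0.817] yaw -0.067 ext 0.1484 0.1657 rect ((0.1505126953125, 4.812355041503906), (152.13525390625, 170.51504516601562), 0.05270654335618019) panelcentre [0.6172 0.2433 0.0689] knob [0.6044 0.2439 0.0895] 104 [0.6188 0.2429 0.0691]
side 3942 n [-0.572  0.037  0.819] yaw -0.065 ext 0.1491 0.1659 rect ((-2.321075439453125, -1.9749984741210938), (153.35997009277344, 170.04296875), 0.26622265577316284) panelcentre [0.6189 0.2463 0.0688] knob [0.6059 0.2488 0.0894] 134 [0.6202 0.2478 0.0689]
```

>>> drive_tool:
  steps:
    - {"offset": [4.9, 0.6, 0], "spin": 0}
    - {"offset": [4.9, 0.6, 0], "spin": 0}
    - {"offset": [4.9, 0.6, 0], "spin": 0}
    - {"offset": [4.9, 0.6, 0], "spin": 0}
    - {"offset": [4.9, 0.5, 0], "spin": 0}
  fingers: 0.75

```text
time_s: 0.78
ee_pos: [0.6039, 0.2466, 0.2421]
orientation: [[-0.0, 1.0, -0.0], [1.0, 0.0, -0.0], [-0.0, -0.0, -1.0]]
wrist_force: [0.2, -0.4, -0.6]
width: 0.0642
finger_force: 0.0
```

>>> drive_tool:
  steps:
    - {"offset": [0, 0, 0], "spin": -0.185}
    - {"offset": [0, 0, 0], "spin": -0.185}
    - {"offset": [0, 0, 0], "spin": -0.185}
    - {"offset": [0, 0, 0], "spin": -0.185}
    - {"offset": [0, 0, 0], "spin": -0.185}

```text
time_s: 1.4
ee_pos: [0.6039, 0.2449, 0.242]
orientation: [[-0.802, 0.597, -0.001], [0.597, 0.802, -0.0], [0.0, -0.001, -1.0]]
wrist_force: [-0.0, 0.1, -0.9]
width: 0.0643
finger_force: 0.0
```

>>> drive_tool:
  steps:
    - {"offset": [0, 0, 0], "spin": -0.185}
    - {"offset": [0, 0, 0], "spin": -0.185}
    - {"offset": [0, 0, 0], "spin": -0.185}
    - {"offset": [0, 0, 0], "spin": 0}
    - {"offset": [0, 0, 0], "spin": 0}

```text
time_s: 2.02
ee_pos: [0.6039, 0.245, 0.2422]
orientation: [[-0.995, 0.095, -0.0], [0.095, 0.995, -0.0], [0.0, -0.0, -1.0]]
wrist_force: [0.0, 0.1, -0.0]
width: 0.064
finger_force: 0.0
```

```bash
python3 - <<'E'
from h import *
f=grab('wrist');save(f,'w1.png');s=arm.read_state()
print(s['ee_pos'],s['orientation'].round(3).tolist(),s['qpos'].round(2),s['time_s'],s['width'])
E
```

```text
[0.60392589 0.24501363 0.24217009] [[-0.996, 0.094, -0.0], [0.094, 0.996, -0.0], [0.0, -0.0, -1.0]] [-0.28  0.85 -0.39  1.16  0.31  1.19  0.82] 2.075 0.063916871562757
```

View pics/w1.png

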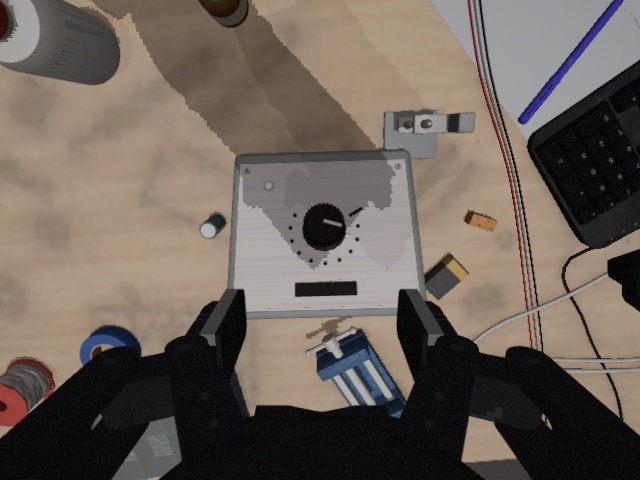

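The wrist view shows the panel from above: dial at (323,227), pointer bar running from (323,220) to (342,224), long zero bar at (355,211), sixth dot at (311,261), and hinge pins at (407,125) and (427,124). I'll compute the pose and the pointer angle.

```bash
cat >> h.py <<'E'
def boxfit(f,c=(.6185,.245,.0675)):
    W=pts(f);P=W.reshape(-1,3);c=np.array(c)
    n=np.array([-.574,.038,.818]);n/=np.linalg.norm(n)
    ok=(np.linalg.norm(P-c,axis=1)<.115)
    for t in(.006,.003,.002):
        m=ok&(abs((P-c)@n)<t);Q=P[m];c0=Q.mean(0);n=np.linalg.svd(Q-c0,full_matrices=False)[2][2];n*=np.sign(n[2]);c=c-((c-c0)@n)*n
    return W,n,c0,m.reshape(W.shape[:2])
def angle(f,yaw,c,lo=.020,rad=.016):
    # pointer angle: bright pixels on knob
    W=pts(f);n=np.array([-.5736*np.cos(yaw),-.5736*np.sin(yaw),.8192])
    ey=np.array([-np.sin(yaw),np.cos(yaw),0]);ex=np.cross(ey,n) # up-slope
    D=W-c;d=D@n;a=D@ex;b=D@ey
    g=f['img'].min(-1)
    m=(d>lo)&(d<.031)&(np.hypot(a,b)<rad)&(g>90)
    A,B=a[m],b[m]
    # clockwise from front: up=ex, right=-ey ; angle from up clockwise
    k=np.hypot(A,B)>.005
    return m.sum(),np.degrees(np.arctan2(-B[k].mean(),A[k].mean())),(A.mean(),B.mean())
E
python3 - <<'E'
from h import *
f=load('wrist');W,n,c0,m=boxfit(f)
print('n',n.round(4),'yawn',np.arctan2(-n[1],-n[0]))
vs,us=np.nonzero(cv2.morphologyEx(m.astype(np.uint8),cv2.MORPH_OPEN,np.ones((5,5))))
cnt=np.c_[us,vs].astype(np.int32)
k=m.copy()
yaw=-.066
for it in range(2):
    ey=np.array([-np.sin(yaw),np.cos(yaw),0]);nn=np.array([-.5736*np.cos(yaw),-.5736*np.sin(yaw),.8192]);ex=np.cross(ey,nn)
    Q=W[m];a=(Q-c0)@ex;b=(Q-c0)@ey
    # side-edge fit: per a-bin min/max b
    L=[];
    for t in np.arange(-.06,.035,.005):
        s=b[(a>t)&(a<t+.005)]; L.append((t,s.min(),s.max()))
    L=np.array(L);p1=np.polyfit(L[:,0],L[:,1],1);p2=np.polyfit(L[:,0],L[:,2],1)
    print('slopes',p1,p2,'width',(L[:,2]-L[:,1]).mean(),'mid b',(L[:,1]+L[:,2]).mean()/2,'a',np.percentile(a,[.2,99.8]))
    yaw+=-(p1[0]+p2[0])/2*1/np.cos(0.61)*0.82 if it==0 else 0
print('yaw',yaw)
c=np.array([.6185,.245,0]);c[2]=c0[2]-(n[:2]@(c[:2]-c0[:2]))/n[2];print(c)
# dial top blob
D=W-c;d=D@nn;kk=(d>.022)&(d<.029)&(np.linalg.norm(D-.025*nn,axis=2)<.03)
kp=W[kk];print('knob top',kk.sum(),kp.mean(0), 'foot',kp.mean(0)-.025*nn, 'minmax a,b',[(np.ptp((kp-c)@e)) for e in(ex,ey)])
print(angle(f,yaw,kp.mean(0)-.025*nn))
# zero bar angle in panel from pixel
for u,v in((355,211),(358,225),(357,240),(351,252),(325,263),(311,261)):
    p=W[v,u]-(kp.mean(0)-.025*nn);print((u,v),np.degrees(np.arctan2(-(p@ey),p@ex)).round(1),np.hypot(p@ex,p@ey).round(4))
for u,v in((407,125),(427,124),(462,122)):print((u,v),W[v-1:v+2,u-1:u+2].reshape(-1,3).mean(0).round(4),W[v,u])
cv2.imwrite('pics/w1c.png',np.hstack([cv2.resize(f['img'][180:280,270:380,::-1],None,fx=4,fy=4,interpolation=2),cv2.resize(f['img'][90:165,375:485,::-1],(352,400),interpolation=2)]))
E
```

```text
n [-0.574   0.0373  0.818 ] yawn -0.06497374093590912
slopes [-0.00133401 -0.0830328 ] [-0.0031543   0.08295698] width 0.16601707919955505 mid b -4.247861167083171e-06 a [-0.07961058  0.07210808]
slopes [-0.0035675  -0.08302661] [-0.00499686  0.08295134] width 0.16599939800386532 mid b 2.659712996339924e-05 a [-0.0796506   0.07209401]
yaw -0.06375487706836915
[0.6185     0.245      0.06755226]
knob top 1093 [0.60349008 0.24684918 0.08605996] foot [0.61780094 0.24593555 0.06557996] minmax a,b [np.float64(0.0326007143459634), np.float64(0.031992608375768235)]
(np.int64(53), np.float64(-74.7309299170365), (np.float64(0.0017564654269428218), np.float64(0.006961639057222094)))
(355, 211) -121.8 0.0331
(358, 225) -96.5 0.0301
(357, 240) -70.6 0.03
(351, 252) -48.5 0.0303
(325, 263) 0.3 0.0295
(311, 261) 23.5 0.0302
(407, 125) [0.535  0.3291 0.0328] [0.53499918 0.32947003 0.03140559]
(427, 124) [0.5349 0.3297 0.0949] [0.5349256  0.32944875 0.09563102]
(462, 122) [0.5358 0.3518 0.1045] [0.53576903 0.35206732 0.10385468]
```

View pics/w1c.png

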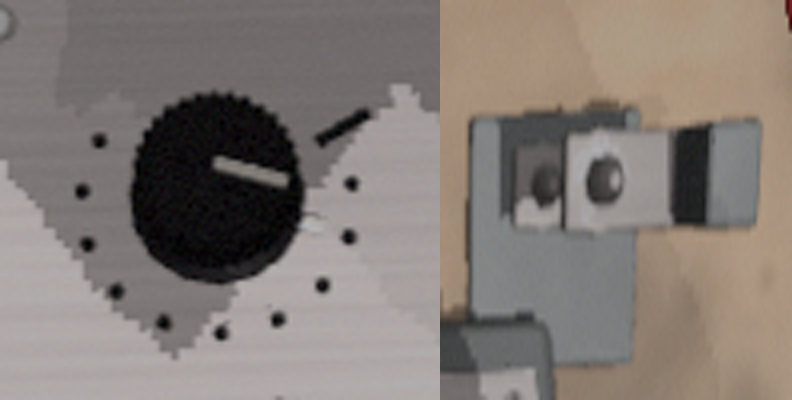

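The pointer is at about -75°, which is click 2 (-72°), so it needs +96°. Next I'll pre-rotate, partly close the fingers, and measure where the tips are.

>>> drive_tool:
  steps:
    - {"offset": [0, 0, 2], "spin": -0.18}
    - {"offset": [0, 0, 2], "spin": -0.18}
    - {"offset": [0, 0, 2], "spin": -0.18}
    - {"offset": [0, 0, 2], "spin": 0}
    - {"offset": [0, 0, 2], "spin": 0}
  fingers: 0.55
  grip_force: 40

```text
time_s: 2.7
ee_pos: [0.6039, 0.245, 0.1416]
orientation: [[-0.902, -0.432, -0.0], [-0.432, 0.902, -0.0], [0.0, -0.0, -1.0]]
wrist_force: [-0.4, 0.3, -0.6]
width: 0.0469
finger_force: 0.0
```

```bash
python3 - <<'E'
from h import *
f=grab('wrist');s=arm.read_state();W=pts(f);p=s['ee_pos'];R=s['orientation']
L=(W-p)@R
print(p,s['width'],R[:,0])
for sg in(1,-1):
    m=(sg*L[...,1]>.018)&(sg*L[...,1]<.06)&(abs(L[...,0])<.015)&(L[...,2]>-.05)&(L[...,2]<.03)
    q=L[m];print(sg,m.sum(),'tip z',np.percentile(q[:,2],[50,90,98,100]).round(4),'y',np.percentile(sg*q[:,1],[1,50,99]).round(4),'x',np.percentile(q[:,0],[1,99]).round(4))
save(f,'w2.png')
E
```

```text
[0.60313038 0.24449112 0.13904693] 0.04714983400344797 [-0.9017979  -0.43214558  0.00327747]
1 8723 tip z [-0.0436 -0.0111  0.0013  0.0094] y [0.0234 0.038  0.0556] x [-0.0109  0.0134]
-1 8792 tip z [-0.0435 -0.0111  0.0013  0.0084] y [0.0232 0.0382 0.056 ] x [-0.0109  0.0135]
```

View pics/w2.png

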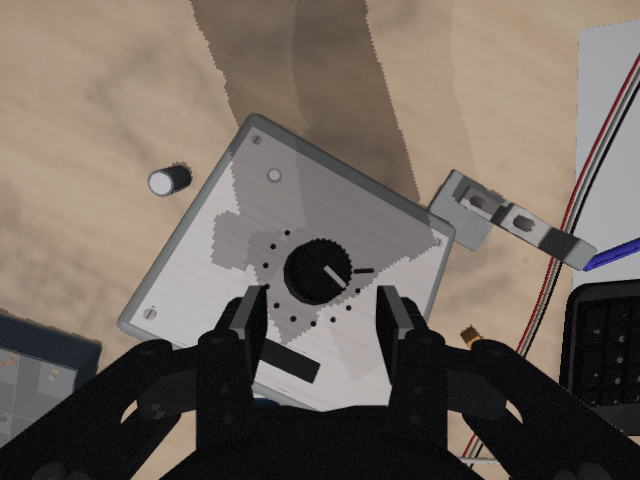

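The view shows the dial (318,272) between the fingers with the panel clear; the tips stand about 9–11 mm ahead of the TCP. Next: descend, close, and turn.

>>> drive_tool:
  steps:
    - {"offset": [0, 0, 1.5], "spin": 0}
    - {"offset": [0, 0, 1.5], "spin": 0}
    - {"offset": [0, 0, 1.2], "spin": 0}
    - {"offset": [0, 0, 0.8], "spin": 0}
    - {"offset": [0, 0, 0], "spin": 0}

```text
time_s: 3.38
ee_pos: [0.6038, 0.245, 0.0918]
orientation: [[-0.901, -0.434, -0.001], [-0.434, 0.901, -0.0], [0.001, 0.0, -1.0]]
wrist_force: [0.5, -0.4, 0.3]
width: 0.0467
finger_force: 0.0
```

>>> drive_tool:
  steps:
    - {"offset": [0, 0, 0], "spin": 0}
    - {"offset": [0, 0, 0], "spin": 0}
    - {"offset": [0, 0, 0], "spin": 0}
    - {"offset": [0, 0, 0], "spin": 0}
    - {"offset": [0, 0, 0], "spin": 0}
  fingers: 0.2
  grip_force: 40

```text
time_s: 4.0
ee_pos: [0.6042, 0.2451, 0.0929]
orientation: [[-0.901, -0.434, 0.001], [-0.434, 0.901, 0.0], [-0.001, 0.0, -1.0]]
wrist_force: [-1.5, -0.9, 7.0]
width: 0.0314
finger_force: 38.5
```

>>> drive_tool:
  steps:
    - {"offset": [0, 0, 0], "spin": 0.11}
    - {"offset": [0, 0, 0], "spin": 0.11}
    - {"offset": [0, 0, 0], "spin": 0.11}
    - {"offset": [0, 0, 0], "spin": 0.11}
    - {"offset": [0, 0, 0], "spin": 0.11}

```text
time_s: 4.62
ee_pos: [0.6051, 0.247, 0.0929]
orientation: [[-0.995, 0.103, 0.003], [0.103, 0.995, 0.004], [-0.003, 0.004, -1.0]]
wrist_force: [8.1, 11.4, -6.3]
width: 0.0311
finger_force: 49.7
```

>>> drive_tool:
  steps:
    - {"offset": [0, 0, 0], "spin": 0.11}
    - {"offset": [0, 0, 0], "spin": 0.11}
    - {"offset": [0, 0, 0], "spin": 0.11}
    - {"offset": [0, 0, 0], "spin": 0.11}
    - {"offset": [0, 0, 0], "spin": 0}

```text
time_s: 5.25
ee_pos: [0.6044, 0.2482, 0.0939]
orientation: [[-0.857, 0.515, 0.003], [0.515, 0.857, 0.005], [0.0, 0.006, -1.0]]
wrist_force: [-1.5, 12.3, 12.2]
width: 0.0307
finger_force: 40.4
```

```bash
python3 - <<'E'
from h import *
f=grab('wrist');save(f,'w3.png',(220,200,420,350),4);s=arm.read_state()
print(s['ee_pos'],s['wrist_force'],s['width'],angle(f,-.065,np.array([.618,.2455,.0665]),.018))
E
```

```text
[0.6043702  0.24819149 0.09388904] [-1.52190895 12.24040205 12.78538456] 0.031075547838267492 (np.int64(230), np.float64(-45.896401595730666), (np.float64(0.004555884315829072), np.float64(0.005112012615361472)))
```

View pics/w3.png

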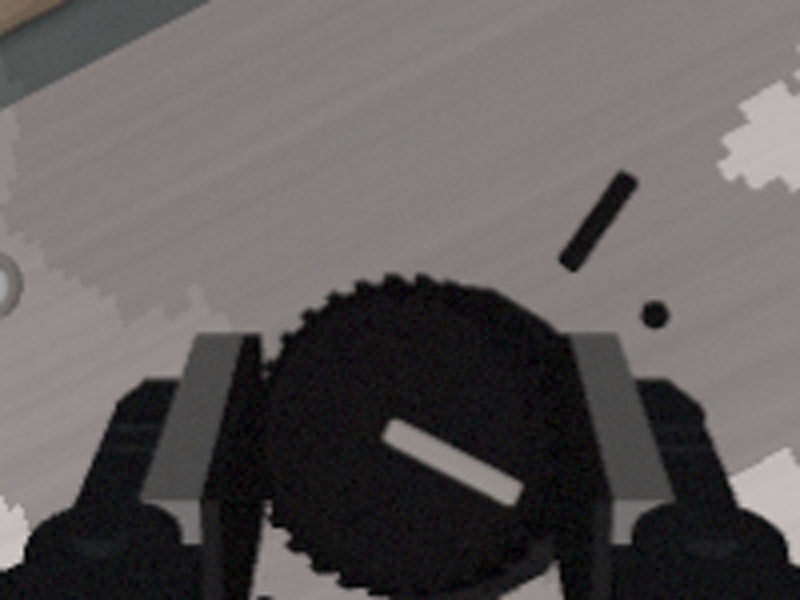

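The pointer is at about -46°, so the pads slipped partway and it's near click 3. I'll release, spin back and repeat with a firmer grip.

>>> drive_tool:
  steps:
    - {"offset": [0, 0, 0], "spin": 0}
    - {"offset": [0, 0, 0], "spin": 0}
    - {"offset": [0, 0, 0], "spin": -0.175}
    - {"offset": [0, 0, 0], "spin": -0.175}
    - {"offset": [0, 0, 0], "spin": -0.175}
  fingers: 0.55

```text
time_s: 5.92
ee_pos: [0.604, 0.2446, 0.0921]
orientation: [[-1.0, 0.01, -0.0], [0.01, 1.0, -0.001], [0.0, -0.001, -1.0]]
wrist_force: [0.8, 0.0, 0.8]
width: 0.0468
finger_force: 0.0
```

>>> drive_tool:
  steps:
    - {"offset": [0, 0, 0], "spin": -0.175}
    - {"offset": [0, 0, 0], "spin": -0.175}
    - {"offset": [0, 0, 0], "spin": -0.175}
    - {"offset": [0, 0, 0], "spin": 0}
    - {"offset": [0, 0, 0], "spin": 0}

```text
time_s: 6.55
ee_pos: [0.6039, 0.2449, 0.0922]
orientation: [[-0.875, -0.484, -0.0], [-0.484, 0.875, -0.0], [0.0, -0.0, -1.0]]
wrist_force: [0.0, 1.4, 0.0]
width: 0.0472
finger_force: 0.0
```

```bash
python3 - <<'E'
from h import *
f=grab('wrist');s=arm.read_state()
print(s['ee_pos'],s['orientation'][:,0],s['wrist_force'],s['width'],angle(f,-.065,np.array([.618,.2455,.0665]),.018))
E
```

```text
[0.60396165 0.24491368 0.09223634] [-8.74814387e-01 -4.84458193e-01  2.19977112e-04] [-0.1198414  -0.24427181  0.16840087] 0.04703246627786849 (np.int64(244), np.float64(-53.1510059339756), (np.float64(0.003903389191070246), np.float64(0.005614764516029116)))
```

>>> drive_tool:
  steps:
    - {"offset": [-0.1, 0.15, 0.1], "spin": 0}
    - {"offset": [0, 0, 0], "spin": 0}
    - {"offset": [0, 0, 0], "spin": 0}
    - {"offset": [0, 0, 0], "spin": 0}
    - {"offset": [0, 0, 0], "spin": 0.1}
  fingers: 0.2
  grip_force: 90

```text
time_s: 7.22
ee_pos: [0.6046, 0.2458, 0.0924]
orientation: [[-0.919, -0.394, 0.001], [-0.394, 0.919, -0.001], [-0.0, -0.002, -1.0]]
wrist_force: [-4.7, -7.7, 18.5]
width: 0.0288
finger_force: 86.3
```

>>> drive_tool:
  steps:
    - {"offset": [0, 0, 0], "spin": 0.1}
    - {"offset": [0, 0, 0], "spin": 0.11}
    - {"offset": [0, 0, 0], "spin": 0.11}
    - {"offset": [0, 0, 0], "spin": 0.11}
    - {"offset": [0, 0, 0], "spin": 0.11}

```text
time_s: 7.85
ee_pos: [0.6037, 0.2482, 0.0937]
orientation: [[-0.991, 0.134, 0.0], [0.134, 0.991, 0.002], [-0.0, 0.002, -1.0]]
wrist_force: [-17.8, -3.1, 38.9]
width: 0.0284
finger_force: 108.4
```

>>> drive_tool:
  steps:
    - {"offset": [0, 0, 0], "spin": 0.11}
    - {"offset": [0, 0, 0], "spin": 0.11}
    - {"offset": [0, 0, 0], "spin": 0.11}
    - {"offset": [0, 0, 0], "spin": 0.11}
    - {"offset": [0, 0, 0], "spin": 0.08}

```text
time_s: 8.48
ee_pos: [0.6063, 0.2485, 0.0937]
orientation: [[-0.793, 0.609, 0.007], [0.609, 0.793, 0.004], [-0.003, 0.007, -1.0]]
wrist_force: [3.2, 3.3, 24.1]
width: 0.028
finger_force: 93.2
```

```bash
python3 - <<'E'
from h import *
f=grab('wrist');s=arm.read_state()
print(s['ee_pos'],s['orientation'][:,0],s['wrist_force'],s['width'],angle(f,-.065,np.array([.618,.2455,.0665]),.018))
E
```

```text
[0.6063087  0.24851328 0.09380112] [-0.79091242  0.6119214  -0.00312137] [ 2.31111958  1.06499908 24.9132194 ] 0.027660745150288116 (np.int64(234), np.float64(-4.690573770862854), (np.float64(0.006421430168006531), np.float64(0.0006274832256418577)))
```

Close to click 5 now. I'll release, spin back and turn one more click.

>>> drive_tool:
  steps:
    - {"offset": [0, 0, 0], "spin": 0}
    - {"offset": [0, 0, 0], "spin": 0}
    - {"offset": [0, 0, 0], "spin": -0.18}
    - {"offset": [0, 0, 0], "spin": -0.18}
    - {"offset": [0, 0, 0], "spin": -0.18}
  fingers: 0.55

```text
time_s: 9.15
ee_pos: [0.604, 0.2468, 0.091]
orientation: [[-0.994, 0.105, -0.001], [0.105, 0.994, -0.0], [0.001, -0.0, -1.0]]
wrist_force: [-0.4, 0.3, 0.5]
width: 0.0471
finger_force: 0.0
```

>>> drive_tool:
  steps:
    - {"offset": [0, 0, 0], "spin": -0.18}
    - {"offset": [0, 0, 0], "spin": -0.18}
    - {"offset": [0, 0, 0], "spin": -0.1}
    - {"offset": [0, 0, 0], "spin": 0}
    - {"offset": [0, 0, 0], "spin": 0}

```text
time_s: 9.78
ee_pos: [0.604, 0.2468, 0.0911]
orientation: [[-0.941, -0.34, -0.0], [-0.34, 0.941, -0.0], [0.0, 0.0, -1.0]]
wrist_force: [0.3, -0.6, 0.0]
width: 0.0468
finger_force: 0.0
```

```bash
python3 - <<'E'
from h import *
f=grab('wrist');s=arm.read_state()
print(s['ee_pos'],s['orientation'][:,0],s['wrist_force'],s['width'],angle(f,-.065,np.array([.618,.2455,.0665]),.018))
E
```

```text
[0.60403794 0.24685472 0.09120109] [-9.40388057e-01 -3.40103290e-01  2.31397205e-04] [-0.149254   -0.65158714  0.28233671] 0.047307128803567786 (np.int64(243), np.float64(-0.5242166244952773), (np.float64(0.0063094560482097805), np.float64(7.095520599462694e-05)))
```

>>> drive_tool:
  steps:
    - {"offset": [0, 0, 0], "spin": 0}
    - {"offset": [0, 0, 0], "spin": 0}
    - {"offset": [0, 0, 0], "spin": 0}
    - {"offset": [0, 0, 0], "spin": 0.1}
    - {"offset": [0, 0, 0], "spin": 0.1}
  fingers: 0.2

```text
time_s: 10.45
ee_pos: [0.6029, 0.2461, 0.0931]
orientation: [[-0.99, -0.144, -0.002], [-0.144, 0.99, -0.002], [0.003, -0.002, -1.0]]
wrist_force: [-25.1, -9.2, 42.8]
width: 0.0291
finger_force: 87.7
```

>>> drive_tool:
  steps:
    - {"offset": [0, 0, 0], "spin": 0.1}
    - {"offset": [0, 0, 0], "spin": 0.1}
    - {"offset": [0, 0, 0], "spin": 0.05}
    - {"offset": [0, 0, 0], "spin": 0}
    - {"offset": [0, 0, 0], "spin": 0}

```text
time_s: 11.08
ee_pos: [0.6054, 0.2461, 0.092]
orientation: [[-0.995, 0.103, 0.003], [0.103, 0.995, -0.001], [-0.003, -0.0, -1.0]]
wrist_force: [6.0, -0.1, 6.2]
width: 0.0291
finger_force: 104.4
```

```bash
python3 - <<'E'
from h import *
f=grab('wrist');s=arm.read_state()
print(s['ee_pos'],s['orientation'][:,0],s['wrist_force'],s['width'],angle(f,-.065,np.array([.618,.2455,.0665]),.018))
E
```

```text
[0.60534402 0.24610832 0.09201861] [-0.99465212  0.10324771 -0.00265826] [ 6.08721712 -0.95098489  7.42954566] 0.029357672471614856 (np.int64(248), np.float64(14.78635066080285), (np.float64(0.006145366092415433), np.float64(-0.00167457009585641)))
```

>>> drive_tool:
  steps:
    - {"offset": [0, 0, 0], "spin": 0.07}
    - {"offset": [0, 0, 0], "spin": 0.07}
    - {"offset": [0, 0, 0], "spin": 0}
    - {"offset": [0, 0, 0], "spin": 0}
    - {"offset": [0, 0, 0], "spin": 0}

```text
time_s: 11.75
ee_pos: [0.6054, 0.247, 0.0921]
orientation: [[-0.971, 0.24, 0.003], [0.24, 0.971, 0.001], [-0.003, 0.002, -1.0]]
wrist_force: [6.7, 1.1, 5.2]
width: 0.0288
finger_force: 103.3
```

```bash
python3 - <<'E'
from h import *
f=grab('wrist');s=arm.read_state()
print(s['ee_pos'],s['orientation'][:,0],s['wrist_force'],s['width'],angle(f,-.065,np.array([.618,.2455,.0665]),.018))
E
```

```text
[0.60540634 0.2469976  0.09210127] [-0.9707841   0.23993751 -0.0028682 ] [5.97350439 0.0762543  4.98207668] 0.028963905877825345 (np.int64(250), np.float64(21.994130886926246), (np.float64(0.005948464817731091), np.float64(-0.002470137448192488)))
```

>>> drive_tool:
  steps:
    - {"offset": [0, 0, 0], "spin": 0}
    - {"offset": [0, 0, 0], "spin": 0}
    - {"offset": [0, 0, -2], "spin": 0}
    - {"offset": [0, 0, -5], "spin": 0}
    - {"offset": [0, 0, -5], "spin": 0}
  fingers: 0.55

```text
time_s: 12.42
ee_pos: [0.6038, 0.2467, 0.2126]
orientation: [[-0.971, 0.239, -0.001], [0.239, 0.971, -0.0], [0.001, -0.0, -1.0]]
wrist_force: [1.1, -0.1, 0.4]
width: 0.0469
finger_force: 0.0
```

>>> drive_tool:
  steps:
    - {"offset": [0, 0, -3], "spin": 0}
    - {"offset": [0, 0, 0], "spin": 0.1}
    - {"offset": [0, 0, 0], "spin": 0}
    - {"offset": [0, 0, 0], "spin": 0}
    - {"offset": [0, 0, 0], "spin": 0}

```text
time_s: 13.05
ee_pos: [0.604, 0.2467, 0.2409]
orientation: [[-0.943, 0.333, -0.001], [0.333, 0.943, -0.0], [0.001, -0.0, -1.0]]
wrist_force: [0.3, -0.6, 0.8]
width: 0.047
finger_force: 0.0
```

```bash
python3 - <<'E'
from h import *
f=grab('wrist');s=arm.read_state();grab('scene')
print(s['ee_pos'],s['orientation'].round(3).tolist(),s['qpos'].round(2),angle(f,-.065,np.array([.618,.2455,.0665]),.018))
a=f['img'][120:300,200:480,::-1];cv2.imwrite('pics/w4.png',cv2.resize(a,None,fx=2.8,fy=2.8,interpolation=2))
# pins from depth: upper pin top region & post top
W=pts(f);b=load('scene')
y=-.065;R=np.array([[np.cos(y),-np.sin(y)],[np.sin(y),np.cos(y)]]);o=np.array([.618,.2455])
B=(W[...,:2]-o)@R
for nm,(cx,cy,r,z0,z1) in dict(post=(-.088,.104,.012,.10,.115),pinh=(-.088,.080,.006,.088,.101),pinl=(-.088,.08,.006,.028,.042)).items():
    m=(np.hypot(B[...,0]-cx,B[...,1]-cy)<r)&(W[...,2]>z0)&(W[...,2]<z1)
    v,u=np.nonzero(m);print(nm,m.sum(),W[m].mean(0).round(4),B[m].mean(0).round(4),B[m].min(0).round(4),B[m].max(0).round(4),W[m][:,2].max(),'px',u.mean(),v.mean())
# leaf from scene
V=pts(b);P=V.reshape(-1,3);m=(np.hypot(P[:,0]-.552,P[:,1]+.195)<.11)&(P[:,2]>.06)&(P[:,2]<.13);Q=P[m]
r=cv2.minAreaRect(Q[:,:2].astype(np.float32)*1000);print('leaf',m.sum(),Q.mean(0),r,np.percentile(Q[:,2],99))
E
```

```text
[0.60406205 0.24674918 0.24099679] [[-0.943, 0.333, -0.001], [0.333, 0.943, -0.0], [0.0, -0.0, -1.0]] [-0.31  0.85 -0.31  1.15  0.25  1.17  0.61] (np.int64(56), np.float64(24.874933310067984), (np.float64(0.005957378064047275), np.float64(-0.002827286641698601)))
post 401 [0.5362 0.3542 0.1045] [-0.0887  0.1032] [-0.0957  0.0975] [-0.0816  0.1098] 0.10711885760685275 px 435.7805486284289 88.96758104738154
pinh 79 [0.5348 0.3301 0.0932] [-0.0886  0.079 ] [-0.0918  0.0761] [-0.0853  0.0831] 0.09729275820339439 px 398.27848101265823 100.37974683544304
pinl 29 [0.5344 0.3299 0.0321] [-0.0889  0.0788] [-0.0916  0.0769] [-0.0862  0.0806] 0.035474416841068945 px 383.7931034482759 105.34482758620689
leaf 1580 [ 0.54971317 -0.19937805  0.09001396] ((555.0628662109375, -186.15835571289062), (163.9954071044922, 17.46514892578125), 70.36293029785156) 0.11114928841004494
```

View pics/w4.png

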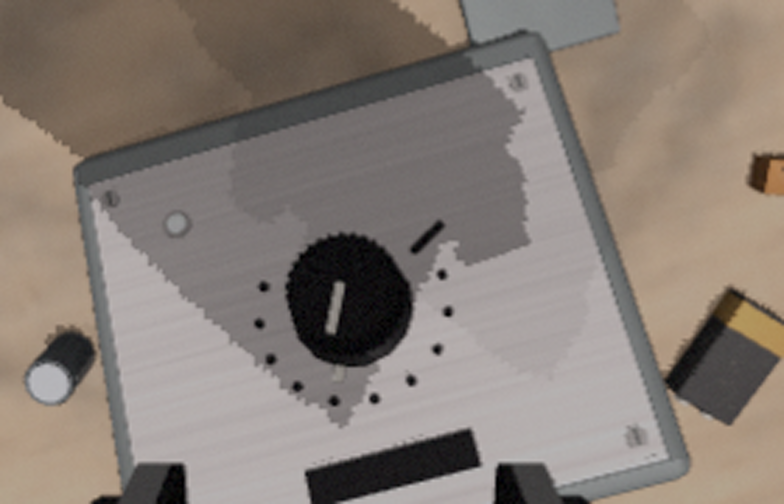

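The pointer lines up with dot 6 (334,401) and the angle measures 24.9°, so the dial is done. Next: go over the leaf.

>>> drive_tool:
  steps:
    - {"offset": [0, 0, 0], "spin": 0.175}
    - {"offset": [0, 0, 0], "spin": 0.175}
    - {"offset": [0, 0, 0], "spin": 0.175}
    - {"offset": [0, 0, 0], "spin": 0.175}
    - {"offset": [0, 0, 0], "spin": 0.175}
  fingers: 0.6

```text
time_s: 13.78
ee_pos: [0.6041, 0.2468, 0.2412]
orientation: [[-0.343, 0.939, -0.0], [0.939, 0.343, 0.0], [0.0, -0.0, -1.0]]
wrist_force: [-1.0, -0.1, 0.2]
width: 0.0515
finger_force: 0.0
```

>>> drive_tool:
  steps:
    - {"offset": [0, 0, 0], "spin": 0.175}
    - {"offset": [0, 0, 0], "spin": 0.175}
    - {"offset": [0, 0, 0], "spin": 0.175}
    - {"offset": [0, 0, 0], "spin": 0.175}
    - {"offset": [0, 0, 0], "spin": 0}

```text
time_s: 14.4
ee_pos: [0.604, 0.247, 0.2412]
orientation: [[0.337, 0.942, -0.0], [0.942, -0.337, -0.0], [-0.0, -0.0, -1.0]]
wrist_force: [0.4, 0.3, -0.2]
width: 0.0511
finger_force: 0.0
```

>>> drive_tool:
  steps:
    - {"offset": [-4, 0.9, 0], "spin": 0}
    - {"offset": [-5, 1.1, 0], "spin": 0}
    - {"offset": [-5, 1.1, 0], "spin": 0}
    - {"offset": [-5, 1.1, 0], "spin": 0}
    - {"offset": [-5, 1.1, 0], "spin": 0}

```text
time_s: 15.02
ee_pos: [0.5725, 0.0014, 0.2414]
orientation: [[0.333, 0.943, 0.0], [0.943, -0.333, 0.0], [0.0, 0.0, -1.0]]
wrist_force: [1.3, 0.8, 0.1]
width: 0.0509
finger_force: 0.0
```

>>> drive_tool:
  steps:
    - {"offset": [-5, 1.1, 0], "spin": 0}
    - {"offset": [-5, 1.2, 0], "spin": 0}
    - {"offset": [-5, 1.2, 0], "spin": 0}
    - {"offset": [-4.6, 1.1, 0], "spin": 0}
    - {"offset": [0, 0, 0], "spin": 0}

```text
time_s: 15.65
ee_pos: [0.5488, -0.2007, 0.2412]
orientation: [[0.338, 0.941, -0.0], [0.941, -0.338, -0.002], [-0.002, 0.0, -1.0]]
wrist_force: [0.8, 1.3, -0.4]
width: 0.0511
finger_force: 0.0
```

```bash
python3 - <<'E'
from h import *
f=grab('wrist');s=arm.read_state();save(f,'w5.png')
p=s['ee_pos'];R=s['orientation'];print(p,R.round(3).tolist(),s['qpos'].round(2))
W=pts(f);m=(np.hypot(W[...,0]-.551,W[...,1]+.19)<.11)&(W[...,2]>.095)&(W[...,2]<.120)
L=(W-p)@R;m&=~((abs(L[...,1])>.02)&(abs(L[...,0])<.03))
Q=W[m];r=cv2.minAreaRect(Q[:,:2].astype(np.float32)*1000);print('leaf',m.sum(),Q.mean(0),r,np.percentile(Q[:,2],[50,99]))
E
```

```text
[ 0.54947005 -0.19819216  0.24117041] [[0.336, 0.942, -0.0], [0.942, -0.336, -0.0], [-0.0, -0.0, -1.0]] [ 0.27  0.72  0.04  1.45 -0.03  0.97 -0.02]
leaf 1867 [ 0.55435792 -0.19172579  0.1053781 ] ((556.1497802734375, -187.73033142089844), (158.79522705078125, 12.0672607421875), 73.00970458984375) [0.10544847 0.1071375 ]
```

View pics/w5.png

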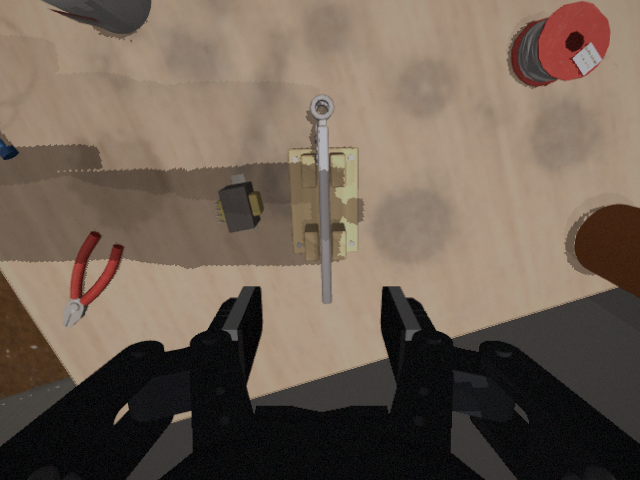

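The leaf runs nearly vertically in the picture from socket (322,107) to its far end (327,300), with rack and transformer clear of the fingers. I'll fit it precisely.

```bash
cat >> h.py <<'E'
def leaffit(f,p,R,zc,pr=True):
    """leaf line in tool xy frame; zc: world height of top edge"""
    W=pts(f);L=(W-p)@R
    m=(abs(L[...,0])<.12)&(abs(L[...,1])<.016)&(abs(W[...,2]-zc)<.008)
    Q=L[m];pl=Q[Q[:,0]<.066]
    k=np.polyfit(pl[:,0],pl[:,1],1)
    for _ in range(3):
        r=pl[:,1]-np.polyval(k,pl[:,0]);pl=pl[abs(r)<.006];k=np.polyfit(pl[:,0],pl[:,1],1)
    s=L[(abs(L[...,0]-.083)<.02)&(abs(L[...,1])<.02)&(abs(W[...,2]-(zc-.012))<.007)]
    print('slope',k[0],'y0',k[1],'xrange',Q[:,0].min(),Q[:,0].max(),'zmed',np.median(W[m][:,2]),'n',len(pl),'sock ring x',s[:,0].min(),s[:,0].max(),'y',s[:,1].min(),s[:,1].max(),np.median(s[:,2]))
    return k
E
python3 - <<'E'
from h import *
f=load('wrist');s=arm.read_state();leaffit(f,s['ee_pos'],s['orientation'],.1065)
E
```

```text
slope -0.024420614340537918 y0 0.0026461053868142874 xrange -0.0673685278942892 0.07213817355527662 zmed 0.10545639232715148 n 1762 sock ring x 0.06354679455675939 0.09380979112963661 y -0.008173129149096719 0.009346073229902514 0.14795529196138746
```

>>> drive_tool:
  steps:
    - {"offset": [0.2, 0.26, 0], "spin": -0.024}
    - {"offset": [0, 0, 4], "spin": 0}
    - {"offset": [0, 0, 4], "spin": 0}
    - {"offset": [0, 0, 3.6], "spin": 0}
    - {"offset": [0, 0, 2.5], "spin": 0}
  fingers: 0.5

```text
time_s: 16.32
ee_pos: [0.5532, -0.1944, 0.0988]
orientation: [[0.311, 0.95, -0.001], [0.95, -0.311, 0.001], [0.001, -0.001, -1.0]]
wrist_force: [0.1, 0.1, 0.3]
width: 0.0421
finger_force: 0.0
```

>>> drive_tool:
  steps:
    - {"offset": [0, 0, 1], "spin": 0}
    - {"offset": [0, 0, 0], "spin": 0}
    - {"offset": [0, 0, 0], "spin": 0}
    - {"offset": [0, 0, 0], "spin": 0}
    - {"offset": [0, 0, 0], "spin": 0}

```text
time_s: 16.95
ee_pos: [0.5531, -0.196, 0.0907]
orientation: [[0.315, 0.949, 0.001], [0.949, -0.315, -0.0], [0.0, 0.001, -1.0]]
wrist_force: [-0.7, 0.7, -0.5]
width: 0.0427
finger_force: 0.0
```

>>> drive_tool:
  steps:
    - {"offset": [0, 0, 0], "spin": 0}
    - {"offset": [0, 0, 0], "spin": 0}
    - {"offset": [0, 0, 0], "spin": 0}
    - {"offset": [0, 0, 0], "spin": 0}
    - {"offset": [0, 0, 0], "spin": 0}
  fingers: 0
  grip_force: 40

```text
time_s: 17.58
ee_pos: [0.553, -0.196, 0.0904]
orientation: [[0.316, 0.949, 0.0], [0.949, -0.316, -0.0], [-0.0, 0.0, -1.0]]
wrist_force: [0.5, -0.4, 4.7]
width: 0.0075
finger_force: 39.8
```

>>> drive_tool:
  steps:
    - {"offset": [0, 0, 0], "spin": 0}
    - {"offset": [0, 0, 0], "spin": 0}
    - {"offset": [0, 0, 0], "spin": 0}
    - {"offset": [0, 0, 0], "spin": 0}
    - {"offset": [0, 0, 0], "spin": 0}

```text
time_s: 18.2
ee_pos: [0.553, -0.196, 0.0904]
orientation: [[0.316, 0.949, 0.0], [0.949, -0.316, -0.0], [-0.0, 0.0, -1.0]]
wrist_force: [0.5, -0.9, 5.6]
width: 0.0073
finger_force: 39.9
```

>>> drive_tool:
  steps:
    - {"offset": [0, 0, -1.5], "spin": 0}
    - {"offset": [0, 0, -3], "spin": 0}
    - {"offset": [0, 0, -4], "spin": 0}
    - {"offset": [0, 0, -4], "spin": -0.13}
    - {"offset": [0, 0, -3.5], "spin": -0.127}
  grip_force: 60

```text
time_s: 18.82
ee_pos: [0.5527, -0.1959, 0.2526]
orientation: [[0.06, 0.998, 0.0], [0.998, -0.06, -0.001], [-0.001, 0.0, -1.0]]
wrist_force: [0.8, -0.7, -0.6]
width: 0.007
finger_force: 59.5
```

>>> drive_tool:
  steps:
    - {"offset": [2, -0.4, 0], "spin": 0}
    - {"offset": [4, -0.8, 0], "spin": 0}
    - {"offset": [5, -1.0, 0], "spin": 0}
    - {"offset": [5, -1.0, 0], "spin": 0}
    - {"offset": [5, -1.0, 0], "spin": 0}

```text
time_s: 19.45
ee_pos: [0.5233, 0.0185, 0.2499]
orientation: [[0.065, 0.998, -0.001], [0.998, -0.065, 0.0], [0.0, -0.001, -1.0]]
wrist_force: [1.7, -0.4, -0.3]
width: 0.0072
finger_force: 59.5
```

>>> drive_tool:
  steps:
    - {"offset": [5, -1.0, 0], "spin": 0}
    - {"offset": [5, -1.0, 0], "spin": 0}
    - {"offset": [5, -1.0, 0], "spin": 0}
    - {"offset": [4, -0.8, 0], "spin": 0}
    - {"offset": [3, -0.5, 0], "spin": 0}

```text
time_s: 20.08
ee_pos: [0.4941, 0.2408, 0.2498]
orientation: [[0.064, 0.998, -0.001], [0.998, -0.064, -0.0], [-0.0, -0.001, -1.0]]
wrist_force: [0.4, -0.5, -0.8]
width: 0.007
finger_force: 59.5
```

>>> drive_tool:
  steps:
    - {"offset": [1.1, -0.2, 0], "spin": 0}
    - {"offset": [0, 0, 0], "spin": 0}
    - {"offset": [0, 0, 3], "spin": 0}
    - {"offset": [0, 0, 3], "spin": 0}
    - {"offset": [0, 0, 0], "spin": 0}

```text
time_s: 20.7
ee_pos: [0.4939, 0.248, 0.1891]
orientation: [[0.066, 0.998, -0.003], [0.998, -0.066, -0.002], [-0.002, -0.003, -1.0]]
wrist_force: [0.3, -0.1, 0.6]
width: 0.0072
finger_force: 59.3
```

```bash
python3 - <<'E'
from h import *
f=grab('wrist');s=arm.read_state();save(f,'w6.png')
p=s['ee_pos'];R=s['orientation'];print(p,R.round(4).tolist(),s['width'])
leaffit(f,p,R,p[2]+.0165)
W=pts(f);L=(W-p)@R
for nm,h,r in(('post',.1045,.012),('pinh',.0935,.007)):
    c=np.array([.5347,.33]) if nm=='pinh' else np.array([.5362,.3542])
    m=(np.hypot(W[...,0]-c[0],W[...,1]-c[1])<r)&(abs(W[...,2]-h)<.006)
    print(nm,m.sum(),W[m].mean(0).round(4),L[m].mean(0).round(4),(L[m].min(0)+L[m].max(0))/2)
E
```

```text
[0.49444702 0.24858513 0.19049831] [[0.0655, 0.9979, -0.0008], [0.9979, -0.0655, -0.0009], [-0.0009, -0.0008, -1.0]] 0.007008285083404396
slope -0.0007398720330231282 y0 -0.0009018987181587656 xrange -0.03394075631726835 0.06830146020469302 zmed 0.20424544732971028 n 6727 sock ring x 0.06312760287204414 0.09015709141600778 y -0.009618162563261052 0.007947184767065591 -0.0014196325200018466
post 662 [0.5355 0.3547 0.1043] [0.1087 0.0341 0.0861] [0.10892151 0.03442959 0.08781479]
pinh 107 [0.5342 0.3311 0.0929] [0.085  0.0344 0.0975] [0.0851581  0.03484093 0.0980983 ]
```

View pics/w6.png

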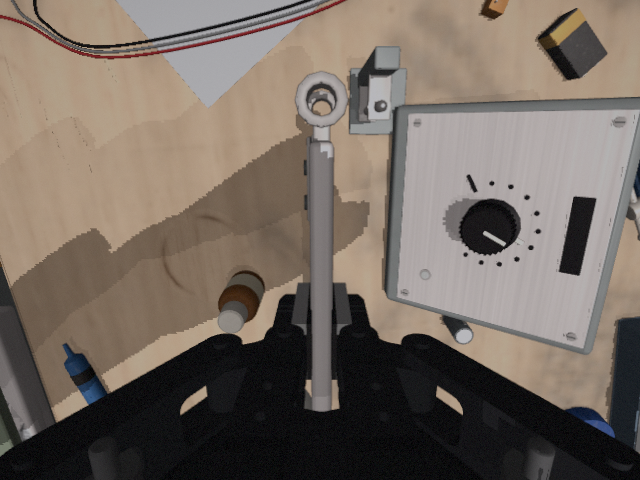

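The leaf is held squarely: ring at (322,100), upper pin at (380,106), bottle and capacitor clear. Now I'll descend to entry height, correct along the leaf, and re-measure with ring and pin at similar heights.

>>> drive_tool:
  steps:
    - {"offset": [0.35, 0, 2], "spin": 0}
    - {"offset": [0, 0, 2], "spin": 0}
    - {"offset": [0, 0, 2], "spin": 0}
    - {"offset": [0, 0, 1.4], "spin": 0}
    - {"offset": [0, 0, 0], "spin": 0}

```text
time_s: 21.38
ee_pos: [0.4947, 0.2529, 0.1164]
orientation: [[0.064, 0.998, -0.0], [0.998, -0.064, -0.0], [-0.0, -0.0, -1.0]]
wrist_force: [0.1, 0.3, -1.3]
width: 0.0071
finger_force: 59.4
```

```bash
python3 - <<'E'
from h import *
f=grab('wrist');s=arm.read_state()
p=s['ee_pos'];R=s['orientation'];print(p,R.round(4).tolist(),s['width'])
leaffit(f,p,R,p[2]+.0165)
W=pts(f);L=(W-p)@R
m=(np.hypot(W[...,0]-.5345,W[...,1]-.3305)<.007)&(abs(W[...,2]-.0935)<.006)
v,u=np.nonzero(m)
print(m.sum(),W[m].mean(0).round(4),L[m].mean(0).round(4),(L[m].min(0)+L[m].max(0))/2,u.mean(),v.mean())
u0=int(u.mean())-130;save(f,'w7.png',(u0,0,u0+200,150),4);print(u0)
E
```

```text
[0.49483725 0.25311508 0.11693633] [[0.0642, 0.9979, 0.0004], [0.9979, -0.0642, 0.0002], [0.0002, 0.0004, -1.0]] 0.006534641400999591
slope -0.0008922414025946862 y0 -0.0005749030645155379 xrange -0.033962409809285714 0.06864345740031576 zmed 0.13153654157932576 n 6695 sock ring x 0.06309768625975225 0.09039861741966872 y -0.009345905288982216 0.008278660945817067 -0.002375239656826874
236 [0.5337 0.3311 0.0929] [0.0803 0.0338 0.0241] [0.08037863 0.03423767 0.02462972] 406.8093220338983 107.96610169491525
276
```

View pics/w7.png

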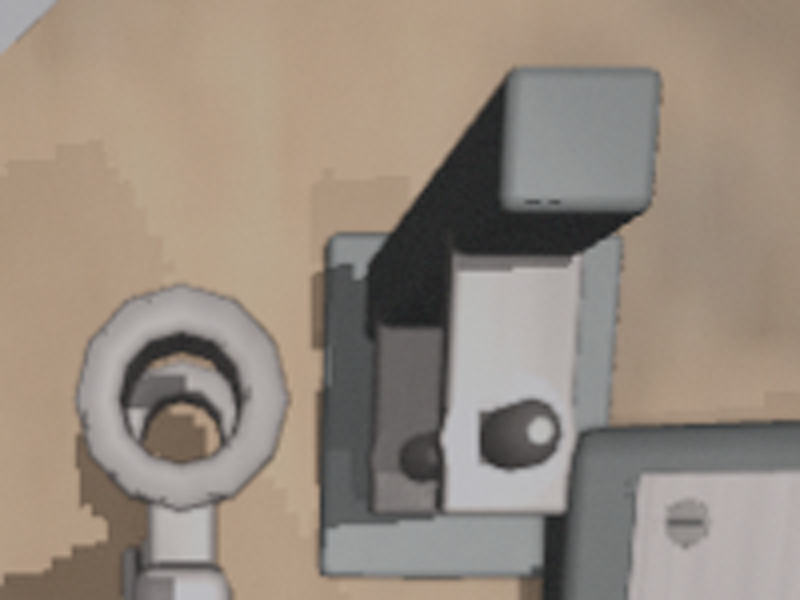

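The ring centre is at crop (183,397), i.e. pixel (321.8,99.3); the upper pin's tip is at crop (542,430), i.e. pixel (411.5,107.5). I'll intersect those rays with the known heights.

```bash
cat >> h.py <<'E'
def ray(f,u,v,z):
    F=240/np.tan(np.radians(float(f['vertical_fov']))/2);K=np.array([[F,0,float(f['cx'])],[0,F,float(f['cy'])],[0,0,1]])
    s=cv2.undistortPoints(np.array([[[u,v]]],float),K,np.array([float(f['k1']),0,0,0,0.]))[0,0]
    d=f['T'][:3,:3]@np.array([s[0],-s[1],-1]);o=f['T'][:3,3];return o+d*(z-o[2])/d[2]
E
python3 - <<'E'
from h import *
f=load('wrist');s=arm.read_state();p=s['ee_pos'];R=s['orientation']
for b in(0,.0025):
    a=ray(f,321.75,99.25,p[2]+.0056-b);c=ray(f,411.5,107.5,.098-b);post=ray(f,276+580/4,140/4,.107-b)
    print(b,((a-p)@R).round(4),((c-p)@R).round(4),'diff',((c-a)@R).round(4),'post',((post-p)@R).round(4),c,a)
print(p,f['T'][:3,3])
E
```

```text
0 [ 0.0814 -0.0004 -0.0056] [0.0802 0.0345 0.019 ] diff [-0.0012  0.0349  0.0245] post [0.1036 0.034  0.01  ] [0.53442329 0.33095508 0.098     ] [0.49963593 0.33438926 0.12253633]
0.0025 [ 0.0816 -0.0004 -0.0031] [0.0804 0.0351 0.0215] diff [-0.0012  0.0355  0.0245] post [0.1041 0.0347 0.0125] [0.53502363 0.33105083 0.0955    ] [0.49964989 0.33457377 0.12003633]
[0.49483725 0.25311508 0.11693633] [0.4989477  0.32529705 0.24573313]
```

>>> drive_tool:
  steps:
    - {"offset": [-0.13, 0.7, 0], "spin": 0}
    - {"offset": [0, 1, 0], "spin": 0}
    - {"offset": [0, 1, 0], "spin": 0}
    - {"offset": [0, 0.8, 0], "spin": 0}
    - {"offset": [0, 0, 0], "spin": 0}

```text
time_s: 22.05
ee_pos: [0.5299, 0.2494, 0.1161]
orientation: [[0.064, 0.998, -0.0], [0.998, -0.064, -0.0], [-0.0, -0.0, -1.0]]
wrist_force: [-0.4, 0.1, -2.2]
width: 0.0072
finger_force: 59.4
```

```bash
python3 - <<'E'
from h import *
s=arm.read_state();f=grab('wrist')
p=s['ee_pos'];R=s['orientation'];print(p,R.round(4).tolist(),s['wrist_force'],s['width'])
pin=np.array([.5347,.3310,0]);print('pin L',((pin-p)@R).round(4))
leaffit(f,p,R,p[2]+.0165)
W=pts(f);L=(W-p)@R
# post top mean and anything seen down the bore
m=(np.hypot(W[...,0]-.5358,W[...,1]-.3545)<.012)&(abs(W[...,2]-.1045)<.004)
print('post L mid',(L[m].min(0)+L[m].max(0))/2)
r=np.hypot(L[...,0]-.0815,L[...,1]+.0004);b=(r<.0045)
print('in bore',b.sum(),np.percentile(W[b][:,2],[5,25,50,75,95]).round(4),L[b&(W[...,2]>.088)&(W[...,2]<.1)].mean(0) if (b&(W[...,2]>.088)&(W[...,2]<.1)).any() else None)
E
```

```text
[0.52985091 0.24942886 0.1161352 ] [[0.0644, 0.9979, -0.0], [0.9979, -0.0644, -0.0], [-0.0, -0.0, -1.0]] [-0.43356392  0.05171033 -2.21864513] 0.007227022393623702
pin L [ 0.0817 -0.0004  0.1161]
slope -0.0011899230544376196 y0 -0.0004023287186549926 xrange -0.0338704454969136 0.06881994172118448 zmed 0.13125614721451445 n 6605 sock ring x 0.06300371644441576 0.09067017669727576 y -0.009247626184274696 0.00854083249001527 -0.0028739234431156995
post L mid [ 0.10575898 -0.00031303  0.01249621]
in bore 317 [0.0811 0.0884 0.0921 0.094  0.0959] [ 0.08191412 -0.00038366  0.02304175]
```

>>> drive_tool:
  steps:
    - {"offset": [0, 0, 0.4], "spin": 0}
    - {"offset": [0, 0, 0.4], "spin": 0}
    - {"offset": [0, 0, 0.3], "spin": 0}
    - {"offset": [0, 0, 0.2], "spin": 0}
    - {"offset": [0, 0, 0], "spin": 0}

```text
time_s: 22.72
ee_pos: [0.5293, 0.2496, 0.1031]
orientation: [[0.064, 0.998, -0.0], [0.998, -0.064, -0.0], [-0.0, -0.0, -1.0]]
wrist_force: [-0.2, -0.3, -1.4]
width: 0.0071
finger_force: 59.4
```

>>> drive_tool:
  steps:
    - {"offset": [0, 0, 0.25], "spin": 0}
    - {"offset": [0, 0, 0.25], "spin": 0}
    - {"offset": [0, 0, 0.2], "spin": 0}
    - {"offset": [0, 0, 0.1], "spin": 0}
    - {"offset": [0, 0, 0], "spin": 0}

```text
time_s: 23.35
ee_pos: [0.5294, 0.2496, 0.0952]
orientation: [[0.064, 0.998, -0.0], [0.998, -0.064, -0.0], [-0.0, -0.0, -1.0]]
wrist_force: [0.7, 0.6, -1.5]
width: 0.0071
finger_force: 59.4
```

>>> drive_tool:
  steps:
    - {"offset": [0, 0, 0.1], "spin": 0}
    - {"offset": [0, 0, 0.1], "spin": 0}
    - {"offset": [0, 0, 0.05], "spin": 0}
    - {"offset": [0, 0, 0], "spin": 0}
    - {"offset": [0, 0, 0], "spin": 0}

```text
time_s: 23.98
ee_pos: [0.5297, 0.2494, 0.0932]
orientation: [[0.064, 0.998, 0.001], [0.998, -0.064, -0.0], [0.0, 0.001, -1.0]]
wrist_force: [-1.2, -3.1, 8.2]
width: 0.0069
finger_force: 61.0
```

Contact came at the seated height. Now I'll let go and rise straight up.

>>> drive_tool:
  steps:
    - {"offset": [0, 0, 0], "spin": 0}
    - {"offset": [0, 0, 0], "spin": 0}
    - {"offset": [0, 0, 0], "spin": 0}
    - {"offset": [0, 0, 0], "spin": 0}
    - {"offset": [0, 0, 0], "spin": 0}
  fingers: 0.35
  grip_force: 20

```text
time_s: 24.6
ee_pos: [0.5294, 0.2496, 0.0927]
orientation: [[0.064, 0.998, -0.0], [0.998, -0.064, -0.0], [-0.0, -0.0, -1.0]]
wrist_force: [0.9, -0.4, 0.1]
width: 0.0298
finger_force: 0.0
```

>>> drive_tool:
  steps:
    - {"offset": [0, 0, -0.5], "spin": 0}
    - {"offset": [0, 0, -1], "spin": 0}
    - {"offset": [0, 0, -1.5], "spin": 0}
    - {"offset": [0, 0, -3], "spin": 0}
    - {"offset": [0, 0, -4], "spin": 0}

```text
time_s: 25.22
ee_pos: [0.5291, 0.2495, 0.1944]
orientation: [[0.064, 0.998, -0.001], [0.998, -0.064, -0.0], [-0.0, -0.001, -1.0]]
wrist_force: [0.3, 0.1, 0.1]
width: 0.0297
finger_force: 0.0
```

>>> drive_tool:
  steps:
    - {"offset": [0, 0, -3], "spin": 0}
    - {"offset": [0, 0, 0], "spin": 0}
    - {"offset": [0, 0, 0], "spin": 0}
    - {"offset": [0, 0, 0], "spin": 0}
    - {"offset": [0, 0, 0], "spin": 0}

```text
time_s: 25.85
ee_pos: [0.5293, 0.2495, 0.2223]
orientation: [[0.064, 0.998, -0.001], [0.998, -0.064, -0.0], [-0.0, -0.001, -1.0]]
wrist_force: [0.3, 0.6, 0.3]
width: 0.03
finger_force: 0.0
```

```bash
python3 - <<'E'
from h import *
f=grab('wrist');s=arm.read_state()
p=s['ee_pos'];R=s['orientation'];print(p,R[:,0],s['wrist_force'],s['width'],s['time_s'])
leaffit(f,p,R,.1095)
g=grab('scene');W=pts(g)
for n,(u,v) in dict(flux=(217,235),disp=(264,242),cap=(310,221),trafo=(358,335)).items():
    print(n,np.nanmedian(W[v-1:v+2,u-1:u+2].reshape(-1,3),0).round(3))
for q in(f,g):print(angle(q,-.065,np.array([.618,.2455,.0665]),.018))
W=pts(f);L=(W-p)@R
m=(abs(L[...,1]+.0004)<.01)&(abs(L[...,0]-.0815)<.007)&(W[...,2]>.075)&(W[...,2]<.11)
print('upper socket top',m.sum(),np.percentile(W[m][:,2],[5,50,95]).round(4))
E
```

```text
[0.5293199  0.24955332 0.22241548] [ 6.40040676e-02  9.97949567e-01 -3.75201690e-04] [ 0.26363667 -1.09803846  0.72284388] 0.0302949279150946 25.9
slope 0.00037629015604270024 y0 -3.816279016396369e-05 xrange -0.07279053906368875 0.11132872707389514 zmed 0.1053099370989399 n 1958 sock ring x 0.06367873243412803 0.10298283464061278 y -0.008876485114378965 0.008706506283257183 0.12493242215736478
flux [0.415 0.173 0.07 ]
disp [0.434 0.031 0.129]
cap [0.617 0.128 0.036]
trafo [ 0.473 -0.171  0.038]
(np.int64(88), np.float64(25.35976904227958), (np.float64(0.005686650956058693), np.float64(-0.0028259770302990856)))
(np.int64(11), np.float64(6.313399884670665), (np.float64(0.006145011167364923), np.float64(-0.0006798702496120194)))
upper socket top 494 [0.0814 0.0972 0.099 ]
```

```bash
python3 - <<'E'
from h import *
f=load('wrist');s=arm.read_state();p=s['ee_pos'];R=s['orientation'];W=pts(f);L=(W-p)@R
for x in np.arange(-.07,.12,.012):
    m=(abs(L[...,0]-x)<.006)&(abs(L[...,1])<.003)&(W[...,2]>.07);
    if m.sum():print(x.round(3),m.sum(),np.percentile(W[m][:,2],[10,50,90]).round(4),L[m][:,1].mean().round(4))
E
```

```text
-0.07 66 [0.1011 0.1022 0.103 ] -0.0002
-0.058 107 [0.1019 0.1027 0.1033] 0.0002
-0.046 110 [0.1025 0.1032 0.104 ] 0.0003
-0.034 118 [0.103  0.1039 0.1048] 0.0003
-0.022 120 [0.1038 0.1046 0.1054] 0.0003
-0.01 133 [0.1043 0.1052 0.106 ] -0.0
0.002 144 [0.1047 0.1057 0.1065] -0.0001
0.014 2165 [0.2842 0.2938 0.3002] 0.0
0.026 151 [0.1061 0.107  0.1079] -0.0001
0.038 161 [0.1068 0.1077 0.1088] -0.0001
0.05 159 [0.1073 0.1085 0.1092] -0.0001
0.062 171 [0.0966 0.1086 0.1096] -0.0001
0.074 161 [0.0816 0.0953 0.0977] -0.0001
0.086 161 [0.0815 0.0944 0.0986] -0.0
0.098 200 [0.0811 0.0843 0.105 ] -0.0001
0.11 113 [0.1039 0.1048 0.1057] -0.0001
```

The droop of about 0.05 rad matches the hinge play (3 mm over 60 mm). At the hinge side the leaf is at its seated height, and it is squarely closed. The dial reads click 6 and the bystanders haven't moved, so I'm handing in.

```bash
python3 -c "
from bench import arm
print(arm.close_job())"
```

```text
the job is handed in; nothing more can be done
None
```

The job is handed in (verdict not shown): the dial is at its sixth click, the leaf hangs on both pins closed in front of the panel (sagging about 3° on hinge play), and the bystanders are unmoved.

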